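# Snap the hoist control cover onto its standoffs

### The job

Fit the loose aluminium cover plate onto the open yellow control housing: set its four holes over the four white snap standoffs and press it down evenly, keeping it level, until every catch has clicked over the plate and it sits fully home. Push gently, feeling for the seat, and never harder than 35 N, then let go; leave everything else on the bench where it is.

Things in the scene. Friction and masses are not known exactly. Their poses are not given: they have to be found in the camera images.
- cover: Loose aluminium cover plate, 150 (own x) x 110 (own y) x 6 mm, 0.22 to 0.37 kg, flat on the bench, handle up. Origin: centre of its underside, z up. Four square through holes 9.5 mm wide at x = +-55, y = +-36 mm. Fits either way round (half turn).
- handle (a point): Middle of the cover's black bar handle, 25 mm above the cover's underside. Bar 60 mm long along the cover's x, 14 mm wide in y, its body from 16 to 34 mm above the underside, on two feet. Grip from above across y; with fingertips on the plate beside the bar the push goes straight into the plate.
- housing: Fixed control housing: open yellow box 172 (own x) x 132 (own y) x 40 mm high, small lugs on its x ends. Origin: centre of its underside, z up. A rigid aluminium deck inside carries four white snap standoffs, nominally at x = +-55, y = +-36 mm.
- seat (a point): Nominal middle of the cover's seat, 50 mm above the housing's origin, axes as the housing's. The seat is the tops of the standoffs' 14 mm shoulders. The deck was fitted by hand: the real standoffs and seat lie up to 1.2 mm off in x and in y and up to 6 mm higher or lower than nominal, which no pose here shows: feel for it.
- catch1 (a joint): Spring catch at housing x +55, y +36: sloped white nib facing +y on a 7 mm core that rises 24 mm above the seat (top 4 mm tapers to 2.4 mm). Value in m: 0 out, up to 0.0045 pushed in. A cover laid on rests on the slope 13 to 17 mm above the seat; pushed down (1 to 5 N per catch) it drives the nib in 2 to 3.5 mm until the plate's top passes the lip, 6.6 mm above the seat, and it snaps back to 0.
- catch2 (a joint): Spring catch, same as catch1, of the standoff at housing x = -55, y = +36 mm; its nib faces +y. Value in m, 0 out, growing as it is pushed in.
- catch3 (a joint): Spring catch, same as catch1, of the standoff at housing x = -55, y = -36 mm; its nib faces -y. Value in m, 0 out, growing as it is pushed in.
- catch4 (a joint): Spring catch, same as catch1, of the standoff at housing x = +55, y = -36 mm; its nib faces -y. Value in m, 0 out, growing as it is pushed in.
- hole1 (a point): Centre of the cover's hole at its own x = +55, y = +36 mm, on the underside.
- hole2 (a point): Centre of the cover's hole at its own x = -55, y = +36 mm, on the underside.
- hole3 (a point): Centre of the cover's hole at its own x = -55, y = -36 mm, on the underside.
- hole4 (a point): Centre of the cover's hole at its own x = +55, y = -36 mm, on the underside.
- bearing: loose bystander, steel bearing ring 36 mm across, 12 mm high; origin at the centre of its underside
- bushing: loose bystander, dark steel bushing 34 mm across, 10 mm high; origin at the centre of its underside
- collar: loose bystander, yellow collar 80 mm across, 36 mm high; origin at the centre of its underside
- wrench: loose bystander, steel wrench 180 mm long lying along its own x, 8 mm high; origin at its middle, underside
- driver: loose bystander, screwdriver 200 mm long lying along its own x, 26 mm high; origin at its middle, underside
- can: loose bystander, upright grey can 60 mm across, 110 mm high; origin at the centre of its underside
- jar: loose bystander, upright clear jar 64 mm across, 90 mm high; origin at the centre of its underside

How it is judged:
By the outcome, as a careful person would: the job done as asked, in the order asked, and still so for the second after the job is handed in, with the robot touching nothing.
It also fails if it takes over 67 s, if anything falls off the work surface, if the arm or the gripper's body presses on something with over 40 N, if the wrist force passes 120 N, or if a joint passes its speed limit or range.

### The arm

A 6-joint arm with a two-finger parallel gripper is mounted at the origin on the work surface. World frame = base frame: x ahead of the robot, y to its left, z up, the work surface at z = 0. Lengths are in m, angles in degrees, forces in N, time in s.
With the tool pointing down it reaches from about 0.325 to 0.775 m from the base axis. Payload 5.5 kg.
Tool frame: the origin (TCP) lies on the centre line of the jaws, within the pads' length; the fingertips stand 8 mm ahead of it and the grasp point (between the pads) lies 11 mm behind it; z points along the fingers, y is the line along which they close (so a half turn about z gives the same grasp; the last joint's range is limited). The gripper opens to 88 mm and grips with 3 to 60 N. Pads are 20 mm wide; open, the fingers measure 115 mm over their backs; the gripper's body (75 mm by 178 mm) begins 61 mm behind the grasp point.
Start: joints at [-67.592, 5.22, 70.514, -0, 104.267, -3.249], TCP at [0.26, -0.541, 0.231] pointing down, gripper open.
Joint ranges: [-164.24, 164.24], [-49.07, 125.15], [9.68, 141.18], [-86.29, 266.29], [3.28, 154.24], [-151.56, 151.56]. Speed limits (degrees/s): [147.25, 147.25, 172.46, 180, 180, 180].

### API

Orientations are given as a 3x3 rotation matrix whose columns are the frame's x, y, z axes.
In Python, from workcell import * gives the robot as it stands.
- The arm moves only by the tool send_rows, never from a script. Its argument "increments" is a list that holds one entry, the list of rows, each a list of 7 numbers: the opening in per cent of the stroke, from 0 (shut) to 100 (fully open), then the shift along the tool's x, y, z in mm, then the turn, a rotation vector about the tool's x, y, z in degrees. A call has 1 to 12 rows; each row is the pose to reach, as a shift and turn from the pose commanded when the call began, along the tool's axes at that moment; what a row does not reach only later rows make up. A row lasts 1/8 s, in which the tool goes at most 62.5 mm and 10.7 degrees, less where a joint would pass 70% of its speed; a pose out of reach is approached as far as the arm can. A call with a gripper value outside its range is refused whole. The fingers move at their own pace and stop on an object; "squeeze" is the grip in N (left out, the last holds). Time passes only in rows, so rows that repeat a pose let the fingers close. It gives the time, the measured TCP pose, the force, the opening and the grip force at its end, in the units of the state.
- get_obs(): the state, without advancing time (a new reading comes with each control period).
- read_camera(name): name is "side" or "top" or "wrist"; returns a dict with "frame" (400x640x3 uint8, red, green, blue), "fovy" (degrees; the focal length in pixels is half the picture's height over the tangent of half this angle, whatever the lens; pixels are square), "cx", "cy" (the principal point, pixels), "extrinsics" (4x4, takes a point from camera to world coordinates). Camera axes: x right, y up, looking along -z (the intrinsics and any distortion apply to the point x, -y, -z); pixel columns grow to the right and rows downward; lengths in m; the calibration is good to about 2 mm. A picture is of the moment at which its call begins. There is no depth.
- hand_in(): hands the job in; it is judged then, once.
The state is a dict: "clock": time; "q": joint angles; "dq": joint speeds; "effort": joint torques, N m; "position": TCP position; "ee_rot": TCP orientation; "force": force on the tool from outside, world axes, zero at the start; "ft_torque": the same for the moment, N m; "grip_width": finger opening in m; "gripper_force": force on a finger pad.
Only numpy, scipy, OpenCV 4.12 (cv2) and the standard library are available. Lean on these libraries where they do the work, as an engineer would, in place of code of your own. Each camera call takes 0.05 s, during which the arm holds its last target. There are 200 camera calls.

## Working session

There is one attempt and no reset: what is moved stays moved. The work goes in short steps, Python scripts to look and compute and a tool call to move; the robot and the scene stay as the last step left them, time stands still between calls to the robot, and variables do not carry over. Pictures are saved under pics/ and viewed, at most 10 in all, crops included, and the job is handed in when it is done.

Besides the shell and the picture viewer there is one more tool, called after ">>>" as a command line: name --argument value ..., lists and objects as JSON in quotes. send_rows: Moves the arm, as the interface text tells. Its arguments: {"type":"object","properties":{"increments":{"type":"array"},"squeeze":{"type":"number"}},"required":["increments"]}

```bash
mkdir -p pics; ls; python3 - <<'E'
from workcell import *
import cv2,numpy as np,pickle
o=get_obs();print({k:np.round(v,4).tolist() for k,v in o.items()})
for n in ["top","side"]:
    c=read_camera(n);cv2.imwrite(f"pics/{n}0.png",c["frame"][:,:,::-1]);pickle.dump(c,open(f"{n}0.pkl","wb"))
    print(n,{k:(np.round(v,4).tolist()) for k,v in c.items() if k!="frame"})
E
```

```text
pics
{'clock': 0.0, 'q': [-67.592, 5.2647, 70.5805, -0.0008, 104.2637, -3.2493], 'dq': [0.0651, 0.0774, -0.0329, 0.0304, -0.0296, 0.033], 'effort': [-0.0006, -44.6454, -40.6444, 0.0697, 0.0295, -0.0001], 'position': [0.2597, -0.5406, 0.2295], 'ee_rot': [[0.9014, 0.433, -0.0007], [0.433, -0.9014, 0.0018], [0.0001, -0.0019, -1.0]], 'force': [0.4362, -0.196, -0.4991], 'ft_torque': [0.0045, -0.0519, 0.0051], 'gripper_force': 0.0, 'grip_width': 0.0882}
top {'fovy': 43.2607, 'cx': 315.8324, 'cy': 201.8637, 'extrinsics': [[-0.0102, 0.9882, -0.1531, 0.336], [-0.9999, -0.0094, 0.006, -0.0319], [0.0045, 0.1532, 0.9882, 1.6381], [0.0, 0.0, 0.0, 1.0]]}
side {'fovy': 46.282, 'cx': 316.4248, 'cy': 201.9993, 'extrinsics': [[-0.7073, 0.4263, -0.5639, -0.2006], [-0.7066, -0.4032, 0.5815, 0.7323], [0.0205, 0.8097, 0.5864, 0.8462], [0.0, 0.0, 0.0, 1.0]]}
```

View pics/top0.png

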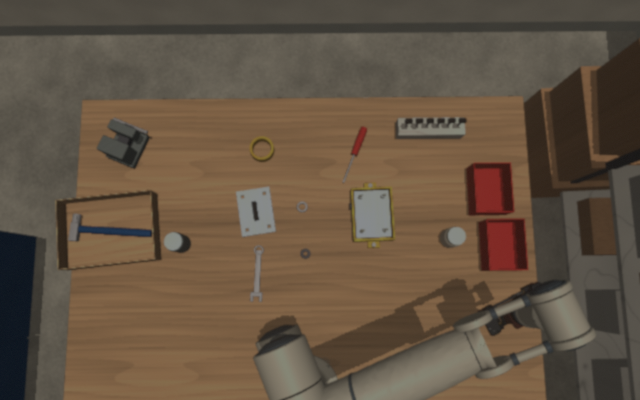

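View pics/side0.png

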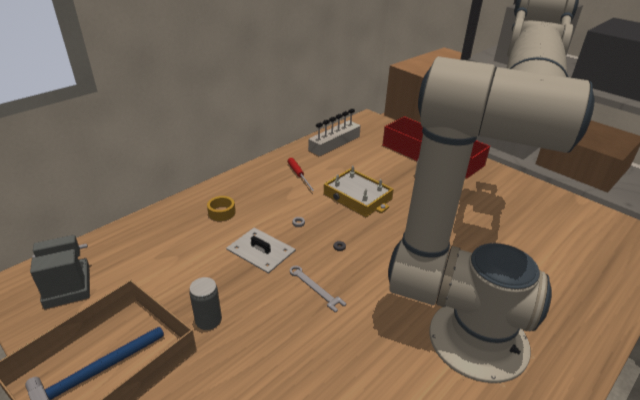

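Top view: cover at about (256,211) with black handle, housing at (372,214) with four standoffs; can (174,242), jar (455,237), collar (262,149). The side view agrees. Now a coarse measurement.

```bash
cat > h.py <<'E'
import numpy as np,cv2
from scipy.spatial.transform import Rotation as R
def f(c): return 200/np.tan(np.radians(c["fovy"]/2))
def ray(c,u,v):
    d=np.array([(u-c["cx"])/f(c),-(v-c["cy"])/f(c),-1.]);E=np.array(c["extrinsics"]);return E[:3,3],E[:3,:3]@d
def cast(c,u,v,z):
    o,d=ray(c,u,v);return o+d*(z-o[2])/d[2]
def proj(c,P):
    E=np.array(c["extrinsics"]);p=E[:3,:3].T@(np.array(P)-E[:3,3]);return c["cx"]+f(c)*p[0]/-p[2],c["cy"]-f(c)*p[1]/-p[2]
def blobs(m,lo=10,hi=1e9):
    for k in cv2.findContours(m.astype(np.uint8),cv2.RETR_EXTERNAL,cv2.CHAIN_APPROX_NONE)[0]:
        if lo<cv2.contourArea(k)<hi: yield k
def plan(o,T,yaw):
    """shift in tool axes (mm) and tool-frame rotvec (deg) to reach TCP T, pointing down with tool y at angle yaw"""
    Rm=np.array(o["ee_rot"]);y=np.array([np.cos(yaw),np.sin(yaw),0]);
    if y@Rm[:,1]<0:y=-y
    z=np.array([0,0,-1.]);G=np.c_[np.cross(y,z),y,z]
    return Rm.T@(np.array(T)-o["position"])*1e3, R.from_matrix(Rm.T@G).as_rotvec(degrees=True)
E
python3 - <<'E'
from h import *;from workcell import *;import pickle
c=pickle.load(open("top0.pkl","rb"));hsv=cv2.cvtColor(c["frame"],cv2.COLOR_RGB2HSV)
roi=np.zeros((400,640),bool);roi[160:255,215:420]=1
def show(n,m,z,lo):
    for k in blobs(m&roi,lo):
        (x,y),s,a=cv2.minAreaRect(k);b=cv2.boxPoints(((x,y),s,a));w=np.array([cast(c,*p,z) for p in b])
        e=[w[1]-w[0],w[2]-w[1]];L=[np.linalg.norm(q) for q in e];q=e[int(np.argmax(L))]
        print(n,np.round((x,y),1),np.round(w.mean(0),4),np.round(L,4),"long axis deg",np.degrees(np.arctan2(q[1],q[0])).round(1))
show("white",(hsv[...,1]<45)&(hsv[...,2]>110),.006,300)
show("dark",hsv[...,2]<50,.034,15)
show("yellow",(hsv[...,0]>18)&(hsv[...,0]<35)&(hsv[...,1]>150),.04,50)
w=pickle.load(open("top0.pkl","rb"))
o=get_obs();c=read_camera("wrist");E=np.array(c["extrinsics"]);Rm=np.array(o["ee_rot"])
print("cam in tool",Rm.T@(E[:3,3]-o["position"]),Rm.T@E[:3,:3],c["fovy"],c["cx"],c["cy"])
E
```

```text
white [372.  213.7] [ 0.5487 -0.2247  0.006 ] [0.1141 0.1552] long axis deg -178.5
white [255.2 211.3] [0.5602 0.1565 0.006 ] [0.1129 0.1508] long axis deg -171.0
dark [254.9 210.5] [0.5584 0.1543 0.034 ] [0.0068 0.05  ] long axis deg -171.5
cam in tool [ 0.07620119 -0.00022923 -0.1538764 ] [[-2.56353174e-04  9.60834149e-01  2.77123930e-01]
 [ 9.99999583e-01  4.89199610e-04 -7.71086869e-04]
 [-8.76455514e-04  2.77123617e-01 -9.60833874e-01]] 63.50113869941015 314.26540288919426 200.5615393454082
```

```bash
python3 - <<'E'
from h import *;from workcell import *
o=get_obs()
print(*[x.round(1) for x in plan(o,[.545,-.225,.2],np.radians(-88.5))])
print(*[x.round(1) for x in plan(o,[.559,.155,.2],np.radians(-81))])
E
```

```text
[ 393.8 -161.    30.1] [-0.1  0.  24.2]
[ 571.  -497.4   30.6] [-0.1  0.  16.7]
```

>>> send_rows --increments '[[[100,394,-161,30,0,0,24],[100,394,-161,30,0,0,24],[100,394,-161,30,0,0,24],[100,394,-161,30,0,0,24],[100,394,-161,30,0,0,24],[100,394,-161,30,0,0,24],[100,394,-161,30,0,0,24],[100,394,-161,30,0,0,24],[100,394,-161,30,0,0,24],[100,394,-161,30,0,0,24]]]'

```text
clock: 1.4
position: [0.5445, -0.2264, 0.2008]
ee_rot: [[1.0, 0.027, -0.0], [0.027, -1.0, -0.0], [-0.0, 0.0, -1.0]]
force: [-0.1, -0.1, -0.1]
grip_width: 0.0875
gripper_force: 0.0
```

```bash
python3 - <<'E'
from h import *;from workcell import *;import pickle
o=get_obs();c=read_camera("wrist");pickle.dump((o,c),open("hous.pkl","wb"));print(o["clock"],o["position"],o["ee_rot"])
cv2.imwrite("pics/h1.png",c["frame"][:,:,::-1])
E
```

```text
1.4 [ 0.54452927 -0.22636125  0.20079848] [[ 9.99632827e-01  2.70963197e-02 -1.14450173e-05]
 [ 2.70963126e-02 -9.99632740e-01 -4.17092460e-04]
 [-2.27424847e-05  4.16629197e-04 -9.99999913e-01]]
```

View pics/h1.png

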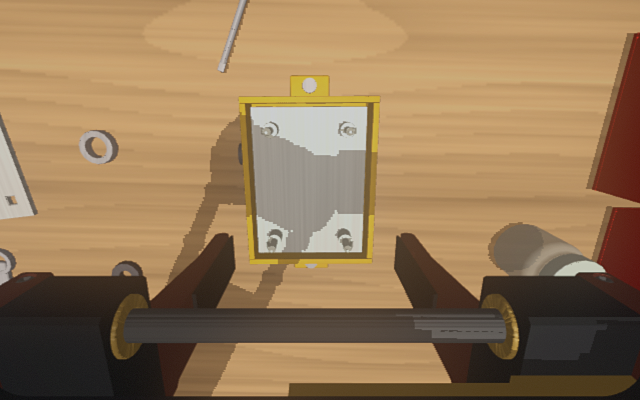

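The wrist view shows the housing (rim corners ~(240,98),(380,98),(249,262),(373,260)) with standoffs near (270,129),(348,128),(274,240),(346,240). I'll zoom in.

```bash
python3 - <<'E'
from h import *;import pickle
o,c=pickle.load(open("hous.pkl","rb"))
F=c["frame"][:,:,::-1]
ps=[F[y-20:y+20,x-25:x+25] for x,y in [(270,130),(348,130),(274,240),(346,240)]]
g=np.vstack([np.hstack(ps[:2]),np.hstack(ps[2:])]);cv2.imwrite("pics/h2.png",cv2.resize(g,None,fx=7,fy=7,interpolation=cv2.INTER_NEAREST))
hsv=cv2.cvtColor(c["frame"],cv2.COLOR_RGB2HSV);m=(hsv[...,0]>20)&(hsv[...,0]<35)&(hsv[...,1]>150)
m[:, :225]=0;m[:,395:]=0;m[:60]=0;m[275:]=0
k=max(blobs(cv2.morphologyEx(m.astype(np.uint8),cv2.MORPH_OPEN,np.ones((3,3)))),key=cv2.contourArea)
w=np.array([cast(c,*p[0],.04)[:2] for p in k]);print(len(k),cv2.minAreaRect(w.astype(np.float32)))
ww=w[abs(w[:,0]-np.median(w[:,0]))<.075]
for s in(-1,1):
    e=[p for p in w if abs(p[0]-.547)<.065 and s*(p[1]+.225)>.058];e=np.array(e);print(s,np.polyfit(e[:,0]-.547,e[:,1],1))
E
```

```text
395 ((0.6338086724281311, -0.21794000267982483), (0.0307217575609684, 0.13115543127059937), 6.084183216094971)Traceback (most recent call last):
  File "<stdin>", line 12, in <module>
IndexError: too many indices for array: array is 1-dimensional, but 2 were indexed
```

View pics/h2.png

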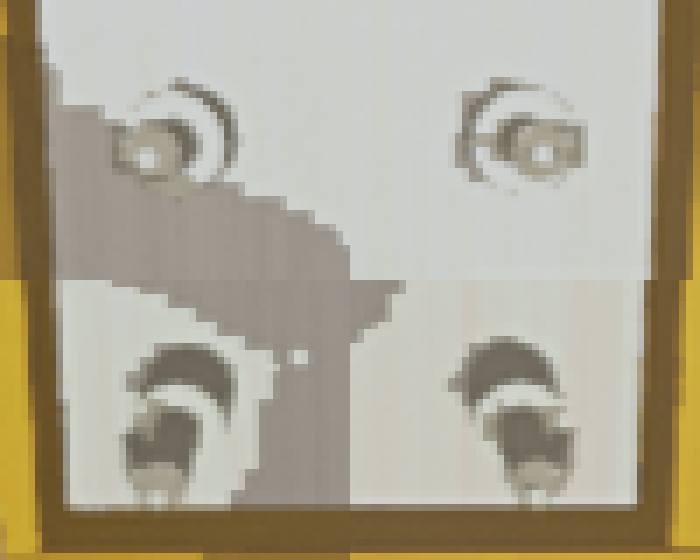

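>>> send_rows --increments '[[[100,-72,0,0,0,0,0],[100,-72,0,0,0,0,0],[100,-72,0,0,0,0,0],[100,-72,0,0,0,0,0]]]'

```text
clock: 1.95
position: [0.4741, -0.2277, 0.2015]
ee_rot: [[1.0, 0.029, 0.002], [0.029, -1.0, -0.001], [0.002, 0.001, -1.0]]
force: [-0.6, -0.5, 0.5]
grip_width: 0.088
gripper_force: 0.0
```

```bash
python3 - <<'E'
from h import *;from workcell import *;import pickle
o=get_obs();c=read_camera("wrist");pickle.dump((o,c),open("hous2.pkl","wb"));print(o["clock"],o["position"])
F=c["frame"][:,:,::-1];a=proj(c,[.545,-.225,.05]);print(a)
x,y=int(a[0])-80,max(0,int(a[1])-100);print(x,y)
cv2.imwrite("pics/h3.png",cv2.resize(F[y:y+190,x:x+160],None,fx=3.15,fy=3.15,interpolation=cv2.INTER_NEAREST))
E
```

```text
1.95 [ 0.47406768 -0.22768129  0.20153326]
(np.float64(313.4982309326999), np.float64(113.6512458213546))
233 13
```

View pics/h3.png

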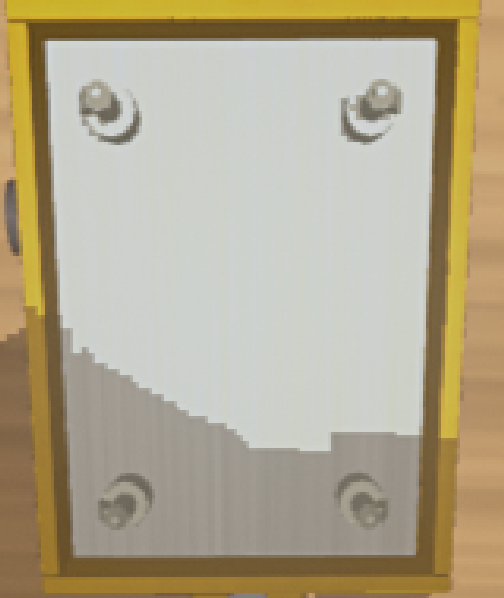

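Standoff tips (crop px) at (96,88), (383,88), (114,521), (371,520). Casting these, and measuring the rim.

```bash
python3 - <<'E'
from h import *;import pickle
from workcell import *
o,c=pickle.load(open("hous2.pkl","rb"))
px=np.array([[96,88],[383,88],[114,521],[371,520]])/3.15-.5+[233,13]
for z in (.068,.071,.074,.077,.08):
    w=np.array([cast(c,*p,z) for p in px]);d=np.array([w[0]-w[2],w[1]-w[3],w[0]-w[1],w[2]-w[3]])
    print(z,w.mean(0)[:2].round(4),(np.linalg.norm(d,axis=1)*1e3).round(1),"ang",np.degrees(np.arctan2((d[0]+d[1])[1],(d[0]+d[1])[0])).round(2),np.degrees(np.arctan2((d[2]+d[3])[1],(d[2]+d[3])[0])).round(2), "tool mm",(o["ee_rot"].T@(w.mean(0)-o["position"])*1e3).round(1))
ob=get_obs();print(*[x.round(1) for x in plan(ob,[.559,.155,.15],np.radians(-81))])
E
```

```text
0.068 [ 0.5458 -0.2212] [113.6 113.3  73.9  74. ] ang 1.78 91.73 tool mm [ 71.6  -4.6 133.7]
0.071 [ 0.5458 -0.2212] [112.4 112.2  73.1  73.2] ang 1.78 91.73 tool mm [ 71.7  -4.5 130.7]
0.074 [ 0.5458 -0.2212] [111.2 111.   72.3  72.5] ang 1.78 91.73 tool mm [ 71.7  -4.5 127.7]
0.077 [ 0.5459 -0.2213] [110.  109.8  71.5  71.7] ang 1.78 91.73 tool mm [ 71.7  -4.5 124.7]
0.08 [ 0.5459 -0.2213] [108.8 108.6  70.8  70.9] ang 1.78 91.73 tool mm [ 71.8  -4.4 121.7]
[  95.9 -379.9   51.2] [ 0.  -0.1 -7.3]
```

>>> send_rows --increments '[[[100,96,-380,51,0,0,-7.3],[100,96,-380,51,0,0,-7.3],[100,96,-380,51,0,0,-7.3],[100,96,-380,51,0,0,-7.3],[100,96,-380,51,0,0,-7.3],[100,96,-380,51,0,0,-7.3],[100,96,-380,51,0,0,-7.3],[100,96,-380,51,0,0,-7.3],[100,96,-380,51,0,0,-7.3]]]'

```text
clock: 3.12
position: [0.5586, 0.1541, 0.15]
ee_rot: [[0.988, 0.155, 0.0], [0.155, -0.988, -0.001], [0.0, 0.001, -1.0]]
force: [-0.0, 0.0, 0.1]
grip_width: 0.0879
gripper_force: 0.0
```

```bash
python3 - <<'E'
from h import *;from workcell import *;import pickle
o=get_obs();c=read_camera("wrist");pickle.dump((o,c),open("cov.pkl","wb"));print(o["clock"],o["position"])
F=c["frame"][:,:,::-1];cv2.imwrite("pics/c1.png",F)
hsv=cv2.cvtColor(c["frame"],cv2.COLOR_RGB2HSV)
m=(hsv[...,1]<45)&(hsv[...,2]>100)
for k in blobs(m,5000):
    w=np.array([cast(c,*p[0],.006)[:2] for p in k],np.float32);print(cv2.boundingRect(k),cv2.minAreaRect(w))
    x,y,W,H=cv2.boundingRect(k);s=np.zeros_like(m);s[y+15:y+H-15,x+15:x+W-15]=1
    for q in blobs((hsv[...,2]<60)&s,20):
        M=cv2.moments(q);p=M["m10"]/M["m00"],M["m01"]/M["m00"];print(" dark",M["m00"],p,cast(c,*p,.006),cast(c,*p,.03))
E
```

```text
3.125 [0.55856961 0.15407252 0.15003077]
(250, 106, 124, 155) ((0.5607761740684509, 0.15726026892662048), (0.14982613921165466, 0.10995478928089142), 8.48648738861084)
```

View pics/c1.png

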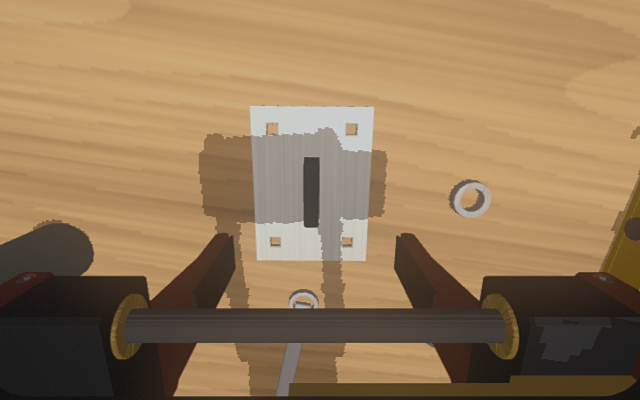

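The cover is at (0.5608, 0.1573), yaw 8.5°, handle clear at (312,192); holes visible. Descending with fingers half-closed.

>>> send_rows --increments '[[[45,2.7,-2.8,50,0,0,0.4],[45,2.7,-2.8,100,0,0,0.4],[45,2.7,-2.8,122,0,0,0.4],[45,2.7,-2.8,130,0,0,0.4],[45,2.7,-2.8,134,0,0,0.4],[45,2.7,-2.8,135,0,0,0.4],[45,2.7,-2.8,135,0,0,0.4]]]'

```text
clock: 4.05
position: [0.5612, 0.1586, 0.0159]
ee_rot: [[0.989, 0.149, 0.002], [0.149, -0.989, 0.0], [0.002, -0.0, -1.0]]
force: [0.5, 0.4, -0.4]
grip_width: 0.0394
gripper_force: 0.0
```

>>> send_rows --increments '[[[45,0,0,0.5,0,0,0],[45,0,0,1,0,0,0],[45,0,0,1.3,0,0,0],[45,0,0,1.3,0,0,0]]]'

```text
clock: 4.55
position: [0.5608, 0.1587, 0.0144]
ee_rot: [[0.989, 0.149, 0.001], [0.149, -0.989, 0.0], [0.001, -0.0, -1.0]]
force: [-1.6, -0.6, 5.2]
grip_width: 0.0396
gripper_force: 2.7
```

Contact with the plate (5 N). Grip.

>>> send_rows --increments '[[[0,0,0,0,0,0,0],[0,0,0,0,0,0,0],[0,0,0,0,0,0,0],[0,0,0,0,0,0,0],[0,0,0,0,0,0,0],[0,0,0,0,0,0,0]]]' --squeeze 50

```text
clock: 5.3
position: [0.5613, 0.1583, 0.0144]
ee_rot: [[0.989, 0.149, 0.002], [0.149, -0.989, -0.0], [0.002, 0.001, -1.0]]
force: [0.1, -1.3, 5.4]
grip_width: 0.0134
gripper_force: 52.2
```

Lift, then look in the grip.

>>> send_rows --increments '[[[0,0,0,-5,0,0,0],[0,0,0,-25,0,0,0],[0,0,0,-60,0,0,0],[0,0,0,-110,0,0,0],[0,0,0,-130,0,0,0],[0,0,0,-130,0,0,0],[0,0,0,-130,0,0,0]]]'

```text
clock: 6.18
position: [0.5596, 0.1584, 0.1409]
ee_rot: [[0.989, 0.149, -0.004], [0.149, -0.989, -0.001], [-0.004, 0.0, -1.0]]
force: [-0.4, 0.3, -3.2]
grip_width: 0.0139
gripper_force: 51.9
```

```bash
cat >> h.py <<'E'
def cover(c,o,zt):
    """cover centre & yaw (tool frame xy, mm) from plate outline; top face zt m ahead of TCP along tool z"""
    hsv=cv2.cvtColor(c["frame"],cv2.COLOR_RGB2HSV);m=((hsv[...,1]<50)&(hsv[...,2]>80)).astype(np.uint8)
    m[:60]=0;m=cv2.morphologyEx(m,cv2.MORPH_OPEN,np.ones((3,3)));Rm=np.array(o["ee_rot"])
    k=max(blobs(m),key=cv2.contourArea);out=[]
    for p in k[:,0]:
        O,d=ray(c,*p);O=Rm.T@(O-o["position"]);d=Rm.T@d;out.append((O+d*(zt-O[2])/d[2])[:2]*1e3)
    return cv2.boundingRect(k),cv2.minAreaRect(np.array(out,np.float32)),np.array(out)
E
python3 - <<'E'
from h import *;from workcell import *;import pickle
o=get_obs();c=read_camera("wrist");pickle.dump((o,c),open("held.pkl","wb"));print(o["clock"],o["position"],o["force"],o["ee_rot"])
print(cover(c,o,.008)[:2])
cv2.imwrite("pics/g1.png",c["frame"][:,:,::-1])
E
```

```text
6.175 [0.55956292 0.15838659 0.14085206] [-0.35307481  0.25257297 -3.22444906] [[ 9.88862578e-01  1.48788431e-01 -3.57847165e-03]
 [ 1.48786584e-01 -9.88869024e-01 -7.78207498e-04]
 [-3.65442804e-03  2.37111699e-04 -9.99993294e-01]]
((202, 112, 226, 164), ((30.128692626953125, -0.28841400146484375), (87.81485748291016, 109.82592010498047), 0.012289783917367458))
```

View pics/g1.png

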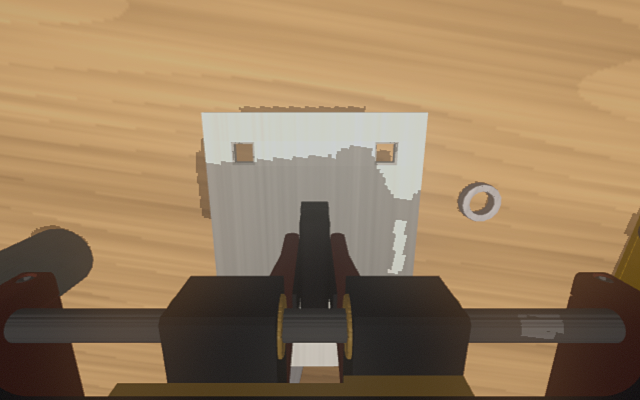

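```bash
python3 - <<'E'
from h import *;from workcell import *
o=get_obs()
print(*[x.round(2) for x in plan(o,[.5468,-.2214,.106],np.radians(-88.22))])
E
```

```text
[-68.83 373.66  34.9 ] [0.03 0.25 6.78]
```

>>> send_rows --increments '[[[0,-3,18,0,0,0,0.5],[0,-10,55,0,0,0,1],[0,-19,105,0,0,0,2],[0,-29,155,0,0,0,3],[0,-38,205,0,0,0,4],[0,-47,255,0,0,0,5],[0,-56,305,0,0,0,6],[0,-64,345,5,0,0,6.8],[0,-68,367,15,0,0,6.8],[0,-68.8,373.6,25,0,0,6.8],[0,-68.8,373.6,33,0,0,6.8],[0,-68.8,373.6,35,0,0,6.8]]]'

```text
clock: 7.72
position: [0.5479, -0.2196, 0.1072]
ee_rot: [[0.999, 0.032, -0.001], [0.032, -0.999, 0.001], [-0.001, -0.001, -1.0]]
force: [-1.2, -0.4, -2.0]
grip_width: 0.0136
gripper_force: 52.1
```

>>> send_rows --increments '[[[0,0,0,0,0,0,0],[0,0,0,0,0,0,0],[0,0,0,0,0,0,0]]]'

```text
clock: 8.1
position: [0.5483, -0.2209, 0.1089]
ee_rot: [[1.0, 0.031, 0.001], [0.031, -1.0, -0.0], [0.001, 0.0, -1.0]]
force: [0.2, 0.2, -1.5]
grip_width: 0.0138
gripper_force: 52.1
```

```bash
python3 - <<'E'
from h import *;from workcell import *;import pickle
o=get_obs();c=read_camera("wrist");pickle.dump((o,c),open("over.pkl","wb"));print(o["clock"],o["position"],o["force"],o["ee_rot"])
b,r,_=cover(c,o,.008);print(b,r)
F=c["frame"][:,:,::-1]
px=[]
for y in(-36.3,35.7):
    P=o["position"]+o["ee_rot"]@np.array([.054,y/1e3,.008]);px.append(proj(c,P))
print(px)
g=[cv2.resize(F[int(v)-17:int(v)+17,int(u)-17:int(u)+17],None,fx=11,fy=11,interpolation=cv2.INTER_NEAREST) for u,v in px]
print([(int(u)-17,int(v)-17) for u,v in px]);cv2.imwrite("pics/o1.png",np.hstack(g))
E
```

```text
8.1 [ 0.54829893 -0.22086886  0.10887444] [ 0.17975051  0.20191147 -1.51806835] [[ 9.99514613e-01  3.11442680e-02  7.57012147e-04]
 [ 3.11445301e-02 -9.99514835e-01 -3.36948426e-04]
 [ 7.46150859e-04  3.60361664e-04 -9.99999657e-01]]
(202, 112, 226, 164) ((30.11783218383789, -0.16555404663085938), (87.81043243408203, 109.58075714111328), 0.013261211104691029)
[(np.float64(242.05344462471072), np.float64(153.51311126130548)), (np.float64(385.9510831523033), np.float64(153.4658300409546))]
[(225, 136), (368, 136)]
```

View pics/o1.png

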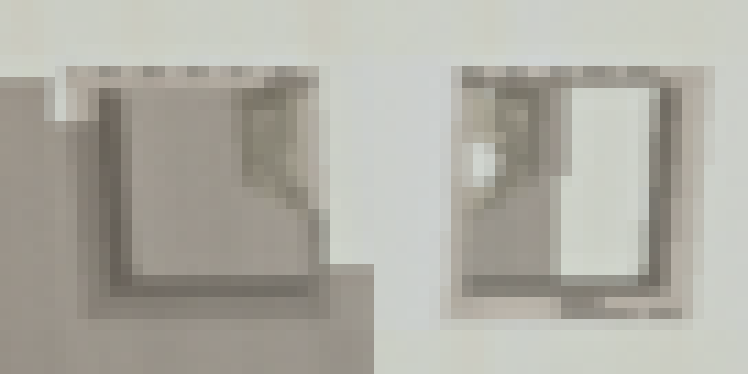

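Both front holes are seen; the right-hand tip shows at ~(377.6,150.0), the left core is partly hidden by the plate. I'll compare with the tip's predicted position.

```bash
python3 - <<'E'
from h import *;import pickle
o,c=pickle.load(open("over.pkl","rb"));t=np.radians(1.78)
Q=np.array([[np.cos(t),-np.sin(t)],[np.sin(t),np.cos(t)]])
for z in(.074,.076,.078):
    w=cast(c,377.6,150.0,z);e=np.array([.5458,-.2213])+Q@[.055,-.036]
    print(z,w[:2],"from view2",e,"tool",(o["ee_rot"].T@(w-o["position"])*1e3).round(1), [np.round(proj(c,[*(np.array([.5458,-.2213])+Q@[.055,s]),z]),1) for s in(-.036,.036)])
E
```

```text
0.074 [ 0.6017805  -0.25593531] from view2 [ 0.60189169 -0.25557423] tool [52.3 36.7 34.9] [array([377. , 149.8]), array([253.2, 149.8])]
0.076 [ 0.60201852 -0.25553514] from view2 [ 0.60189169 -0.25557423] tool [52.6 36.3 32.9] [array([377.6, 150.2]), array([252.6, 150.3])]
0.078 [ 0.60225654 -0.25513497] from view2 [ 0.60189169 -0.25557423] tool [52.8 35.9 30.9] [array([378.3, 150.7]), array([252. , 150.7])]
```

>>> send_rows --increments '[[[0,-1.4,0.4,3,0,0,0],[0,-1.4,0.4,8,0,0,0],[0,-1.4,0.4,12,0,0,0],[0,-1.4,0.4,15,0,0,0],[0,-1.4,0.4,17,0,0,0],[0,-1.4,0.4,18,0,0,0],[0,-1.4,0.4,19,0,0,0],[0,-1.4,0.4,20,0,0,0],[0,-1.4,0.4,21,0,0,0],[0,-1.4,0.4,21,0,0,0]]]'

```text
clock: 9.4
position: [0.5466, -0.2215, 0.0872]
ee_rot: [[1.0, 0.031, -0.0], [0.031, -1.0, 0.0], [-0.0, -0.0, -1.0]]
force: [-0.3, -0.2, -2.6]
grip_width: 0.0136
gripper_force: 52.1
```

>>> send_rows --increments '[[[0,0,0,0.7,0,0,0],[0,0,0,1.4,0,0,0],[0,0,0,2.1,0,0,0],[0,0,0,2.8,0,0,0],[0,0,0,3.5,0,0,0],[0,0,0,4,0,0,0],[0,0,0,4,0,0,0]]]'

```text
clock: 10.28
position: [0.5466, -0.2215, 0.0833]
ee_rot: [[1.0, 0.031, -0.0], [0.031, -1.0, 0.0], [-0.0, -0.0, -1.0]]
force: [-0.4, 0.0, -2.7]
grip_width: 0.0138
gripper_force: 52.1
```

```bash
python3 - <<'E'
from workcell import *
o=get_obs();print(o["position"],o["force"],o["ft_torque"])
E
```

```text
[ 0.5466177  -0.22151297  0.08327979] [-0.43610543  0.01898316 -2.71462141] [ 0.06656019 -0.00417814  0.00403821]
```

>>> send_rows --increments '[[[0,0,0,0.7,0,0,0],[0,0,0,1.4,0,0,0],[0,0,0,2,0,0,0],[0,0,0,2.5,0,0,0],[0,0,0,3,0,0,0],[0,0,0,3.5,0,0,0],[0,0,0,4,0,0,0]]]'

```text
clock: 11.15
position: [0.5468, -0.2213, 0.0796]
ee_rot: [[1.0, 0.031, 0.0], [0.031, -1.0, 0.0], [0.0, -0.0, -1.0]]
force: [-0.1, 1.0, 0.3]
grip_width: 0.0138
gripper_force: 52.3
```

```bash
python3 - <<'E'
from workcell import *
o=get_obs();print(o["position"],o["force"],o["ft_torque"])
E
```

```text
[ 0.54679127 -0.22131302  0.07962167] [-0.11451061  0.99713469  0.27628575] [0.47887931 0.06428336 0.01940692]
```

>>> send_rows --increments '[[[0,0,-0.4,0,0,0,0],[0,0,-0.4,0.5,0,0,0],[0,0,-0.4,1,0,0,0],[0,0,-0.4,1.5,0,0,0],[0,0,-0.4,2,0,0,0]]]'

```text
clock: 11.78
position: [0.547, -0.2214, 0.0784]
ee_rot: [[1.0, 0.031, 0.001], [0.031, -1.0, -0.001], [0.001, 0.001, -1.0]]
force: [-1.0, 1.1, 5.6]
grip_width: 0.0136
gripper_force: 52.6
```

```bash
python3 - <<'E'
from workcell import *
o=get_obs();print(o["position"],o["force"],o["ft_torque"])
E
```

```text
[ 0.54704744 -0.22138452  0.07835141] [-0.97469573  1.12455495  5.58817047] [0.3325717  0.20377723 0.06123397]
```

>>> send_rows --increments '[[[0,0,-0.2,0.5,0,0,0],[0,0,-0.2,1,0,0,0],[0,0,-0.2,1.5,0,0,0],[0,0,-0.2,2,0,0,0],[0,0,-0.2,2.5,0,0,0],[0,0,-0.2,3,0,0,0]]]'

```text
clock: 12.52
position: [0.5474, -0.2215, 0.0763]
ee_rot: [[1.0, 0.03, 0.003], [0.031, -1.0, -0.002], [0.003, 0.002, -1.0]]
force: [-1.6, 2.1, 8.2]
grip_width: 0.0134
gripper_force: 52.8
```

```bash
python3 - <<'E'
from workcell import *
o=get_obs();print(o["position"],o["force"],o["ft_torque"],o["ee_rot"][2])
E
```

```text
[ 0.54744747 -0.22150271  0.07631022] [-1.60523574  2.05442409  8.18703182] [0.28526431 0.19917751 0.04380876] [ 0.00281405  0.00168314 -0.99999462]
```

>>> send_rows --increments '[[[0,-0.4,-0.4,0.5,0,0,0],[0,-0.7,-0.5,1,0,0,0],[0,-0.7,-0.5,1.5,0,0,0],[0,-0.7,-0.5,2,0,0,0],[0,-0.7,-0.5,2.5,0,0,0]]]'

```text
clock: 13.15
position: [0.5473, -0.2213, 0.0746]
ee_rot: [[1.0, 0.031, 0.005], [0.031, -1.0, -0.002], [0.005, 0.003, -1.0]]
force: [-0.7, 0.5, 10.3]
grip_width: 0.0136
gripper_force: 52.9
```

```bash
python3 - <<'E'
from workcell import *
o=get_obs();print(o["position"],o["force"],o["ft_torque"],o["ee_rot"][2])
E
```

```text
[ 0.54734629 -0.22131106  0.07463316] [-0.71505572  0.50261161 10.31629133] [ 0.24944087  0.0712364  -0.0036135 ] [ 0.00458054  0.00261219 -0.9999861 ]
```

>>> send_rows --increments '[[[0,-0.2,-0.1,0.6,0.1,-0.1,0],[0,-0.2,-0.1,1.2,0.15,-0.2,0],[0,-0.2,-0.1,1.8,0.15,-0.25,0],[0,-0.2,-0.1,2.4,0.15,-0.25,0],[0,-0.2,-0.1,3,0.15,-0.25,0],[0,-0.2,-0.1,3.5,0.15,-0.25,0]]]'

```text
clock: 13.9
position: [0.547, -0.2212, 0.0702]
ee_rot: [[1.0, 0.03, -0.0], [0.03, -1.0, 0.0], [-0.0, -0.0, -1.0]]
force: [0.2, -0.1, 6.2]
grip_width: 0.0136
gripper_force: 52.7
```

```bash
python3 - <<'E'
from workcell import *
o=get_obs();print(o["position"],o["force"],o["ft_torque"],o["ee_rot"][2])
E
```

```text
[ 0.54698843 -0.2211699   0.0702452 ] [ 0.22607809 -0.10598737  6.15162133] [ 0.10688009 -0.21528328  0.03435932] [-4.11986423e-04 -2.62875533e-04 -9.99999881e-01]
```

>>> send_rows --increments '[[[0,0,0,0.4,0,0,0],[0,0,0,0.8,0,0,0],[0,0,0,1.2,0,0,0],[0,0,0,1.6,0,0,0],[0,0,0,2,0,0,0]]]'

```text
clock: 14.52
position: [0.5467, -0.2212, 0.068]
ee_rot: [[1.0, 0.03, -0.001], [0.03, -1.0, 0.0], [-0.001, -0.0, -1.0]]
force: [-0.1, 0.2, 7.2]
grip_width: 0.0135
gripper_force: 52.7
```

```bash
python3 - <<'E'
from workcell import *
o=get_obs();print(o["position"],o["force"],o["ft_torque"],o["ee_rot"][2])
E
```

```text
[ 0.54673964 -0.22118098  0.06802622] [-0.10906471  0.22431153  7.24535355] [ 0.00835412 -0.04075246  0.02069415] [-1.12817056e-03 -3.90905251e-04 -9.99999287e-01]
```

Level and free of side load. Continue gently.

>>> send_rows --increments '[[[0,0,0,0.4,0,0.05,0],[0,0,0,0.8,0,0.05,0],[0,0,0,1.2,0,0.05,0],[0,0,0,1.6,0,0.05,0]]]'

```text
clock: 15.02
position: [0.546, -0.2207, 0.0652]
ee_rot: [[1.0, 0.03, -0.002], [0.03, -1.0, 0.002], [-0.002, -0.002, -1.0]]
force: [-0.7, 0.3, 5.3]
grip_width: 0.0137
gripper_force: 52.7
```

```bash
python3 - <<'E'
from workcell import *
o=get_obs();print(o["position"],o["force"],o["ft_torque"],o["ee_rot"][2])
E
```

```text
[ 0.54603514 -0.22073616  0.06519297] [-0.71504799  0.32199325  5.2952089 ] [-0.09649638 -0.21994236  0.05469492] [-0.00237068 -0.00170303 -0.99999574]
```

>>> send_rows --increments '[[[0,0,0,0.4,-0.05,0.08,0],[0,0,0,0.8,-0.08,0.12,0],[0,0,0,1.2,-0.08,0.12,0],[0,0,0,1.2,-0.08,0.12,0]]]'

```text
clock: 15.52
position: [0.5461, -0.2207, 0.0651]
ee_rot: [[1.0, 0.031, 0.0], [0.031, -1.0, 0.0], [0.0, -0.0, -1.0]]
force: [-1.9, 0.5, 9.4]
grip_width: 0.0135
gripper_force: 52.9
```

```bash
python3 - <<'E'
from workcell import *
o=get_obs();print(o["position"],o["force"],o["ft_torque"],o["ee_rot"][2])
E
```

```text
[ 0.54607681 -0.220733    0.06514453] [-1.85109911  0.53694184  9.3867365 ] [0.1415049  0.19449812 0.04380599] [ 1.45289772e-04 -5.38154070e-05 -9.99999988e-01]
```

Z has stopped with rising force: likely seated. Press on to ~20 N to confirm.

>>> send_rows --increments '[[[0,0,0,0.6,0,0,0],[0,0,0,1.2,0,0,0],[0,0,0,1.8,0,0,0],[0,0,0,2.4,0,0,0],[0,0,0,2.4,0,0,0]]]'

```text
clock: 16.15
position: [0.5461, -0.2207, 0.0651]
ee_rot: [[1.0, 0.031, 0.001], [0.031, -1.0, -0.0], [0.001, 0.0, -1.0]]
force: [-6.7, 2.4, 19.0]
grip_width: 0.0138
gripper_force: 53.6
```

```bash
python3 - <<'E'
from workcell import *
o=get_obs();print(o["position"],o["force"],o["ft_torque"],o["ee_rot"][2])
E
```

```text
[ 0.5461344  -0.22073846  0.06508154] [-6.74172061  2.42336306 19.01615281] [0.59650557 1.11052909 0.01090852] [ 1.04112174e-03  4.33667917e-04 -9.99999364e-01]
```

Hard stop (0.06 mm for +10 N). Relieve with a very mild upward tug to check that the catches hold.

>>> send_rows --increments '[[[0,0,0,-1.2,0,0,0],[0,0,0,-2.4,0,0,0],[0,0,0,-3.4,0,0,0],[0,0,0,-4.2,0,0,0],[0,0,0,-4.8,0,0,0],[0,0,0,-4.8,0,0,0]]]'

```text
clock: 16.9
position: [0.5454, -0.2203, 0.0653]
ee_rot: [[1.0, 0.031, -0.002], [0.031, -1.0, 0.001], [-0.002, -0.002, -1.0]]
force: [1.5, -0.2, 0.3]
grip_width: 0.014
gripper_force: 52.4
```

```bash
python3 - <<'E'
from workcell import *
o=get_obs();print(o["position"],o["force"],o["ft_torque"],o["ee_rot"][2])
E
```

```text
[ 0.54539981 -0.2202936   0.06525659] [ 1.5416723  -0.15358038  0.26020788] [-0.23028098 -0.41602082 -0.00232506] [-0.00239072 -0.00156902 -0.99999591]
```

>>> send_rows --increments '[[[0,0,0,-1,0,0,0],[0,0,0,-2,0,0,0],[0,0,0,-2,0,0,0]]]'

```text
clock: 17.27
position: [0.5451, -0.22, 0.066]
ee_rot: [[1.0, 0.031, -0.004], [0.031, -1.0, 0.002], [-0.004, -0.002, -1.0]]
force: [3.9, -2.0, -11.4]
grip_width: 0.0138
gripper_force: 51.7
```

```bash
python3 - <<'E'
from workcell import *
o=get_obs();print(o["position"],o["force"],o["ft_torque"],o["ee_rot"][2])
E
```

```text
[ 0.54507084 -0.22000265  0.066046  ] [  3.93550068  -1.99947266 -11.44407089] [-0.24377495 -0.83252837  0.07048865] [-0.00357992 -0.0024645  -0.99999056]
```

The catches hold (9 N tug, lifted only within the lip's play). Press back to the seat, unload, then open.

>>> send_rows --increments '[[[0,0,0,1.5,0,0,0],[0,0,0,3,0,0,0],[0,0,0,4.5,0,0,0],[0,0,0,6,0,0,0],[0,0,0,6.5,0,0,0],[0,0,0,6.5,0,0,0]]]'

```text
clock: 18.02
position: [0.5457, -0.2203, 0.0651]
ee_rot: [[1.0, 0.031, -0.0], [0.031, -1.0, 0.0], [-0.0, -0.0, -1.0]]
force: [-8.5, 4.1, 12.1]
grip_width: 0.0137
gripper_force: 53.1
```

>>> send_rows --increments '[[[0,0,0,-2,0,0,0],[0,0,0,-3.5,0,0,0],[0,0,0,-3.5,0,0,0]]]'

```text
clock: 18.4
position: [0.5459, -0.2205, 0.0652]
ee_rot: [[1.0, 0.031, -0.001], [0.031, -1.0, 0.001], [-0.001, -0.001, -1.0]]
force: [-1.1, 0.3, 0.7]
grip_width: 0.0135
gripper_force: 52.5
```

```bash
python3 - <<'E'
from workcell import *
o=get_obs();print(o["position"],o["force"],o["ft_torque"],o["ee_rot"][2])
E
```

```text
[ 0.54589452 -0.22045192  0.06517321] [-1.08472655  0.28406139  0.72023605] [ 0.0285528  -0.03190561  0.02192386] [-8.72753251e-04 -9.44898639e-04 -9.99999173e-01]
```

Unloaded on the seat. Open and retreat.

>>> send_rows --increments '[[[50,0,0,0,0,0,0],[50,0,0,0,0,0,0],[50,0,0,0,0,0,0],[50,0,0,-5,0,0,0],[50,0,0,-20,0,0,0],[50,-20,0,-60,0,0,0],[50,-45,0,-110,0,0,0],[50,-72,0,-140,0,0,0],[50,-72,0,-140,0,0,0],[50,-72,0,-140,0,0,0]]]'

```text
clock: 19.65
position: [0.4741, -0.2227, 0.2045]
ee_rot: [[1.0, 0.03, -0.002], [0.03, -1.0, 0.001], [-0.002, -0.001, -1.0]]
force: [-0.8, 0.9, -0.8]
grip_width: 0.0438
gripper_force: 0.0
```

```bash
python3 - <<'E'
from h import *;from workcell import *
o=get_obs();c=read_camera("wrist");print(o["clock"],o["position"],o["force"],o["grip_width"])
a=proj(c,[.545,-.221,.06]);x,y=int(a[0])-80,max(0,int(a[1])-100)
cv2.imwrite("pics/f1.png",cv2.resize(c["frame"][y:y+190,x:x+160,::-1],None,fx=3.15,fy=3.15,interpolation=cv2.INTER_NEAREST))
E
```

```text
19.65 [ 0.47406041 -0.22273546  0.20446395] [-0.75276025  0.90183979 -0.76448444] 0.04380621325369782
```

View pics/f1.png

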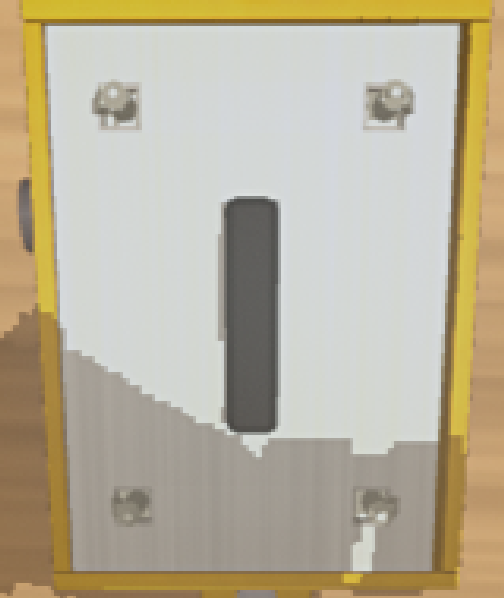

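The cover lies level with all four standoffs through its holes (crop (117,100), (390,100), (130,505), (375,505)), nibs out over the plate, gripper clear. Handing in.

```bash
python3 -c "
from workcell import *
print(hand_in())"
```

```text
the job is handed in; nothing more can be done
None
```

The cover is seated on all four standoffs and the job is handed in. It met a hard stop at about 22 N and held against an upward tug of about 9 N, and the last picture shows it level with the nibs over the plate. The arm finished clear at 19.65 s.

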